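# Set a lamp-stand leg to its mark and cam it shut

### The job

Secure the grow-lamp leg in its assembly cradle by turning the orange turnbutton fully across the tube. Then, with the red cam lever still open, draw the sliding leg out until its white pointer is level with the yellow mark, and while holding it there push the red lever fully closed. Finish still holding the leg at the mark with the gripper (a spring pulls it back in if you let go), and leave the other things on the bench alone.

Things in the scene. Friction and masses are not known exactly. Their poses are not given: they have to be found in the camera images.
- cradle: Fixed plywood cradle, board 180 x 460 x 15 mm (x -65 to 115, y -240 to 220 mm), holding a lamp-stand leg. Origin on the bench under the leg's axis, which is 60 mm up. y runs along the leg, the way it draws out; x points across, to the side of lever, scale and mark. Grey saddles, 67 mm high, hold the fixed 20 mm tube at y -210 and -100. A scale bar, top 23 mm up, lies at x 87 to 107.
- turnbutton (a joint): Orange turnbutton on an upright post beside the tube, turning about the vertical. 0 = fully across the tube, secured (end stop); 1.5 = fully open, lying along the tube. Opening turns it clockwise seen from above, so securing it is counter-clockwise. At 0 its bar points along the cradle's +x. Stiff (0.06 N m friction), stays where it is left.
- turn_fin (a point): Centre of the turnbutton's upright grip fin, on the pivot axis, 103 mm above the bench. Fin 44 mm long (along the bar), 10 mm thick, 30 mm high (88 to 118 mm above the bench), to be pinched across its thickness from above. This point's x axis points along the bar. The bar below is 18 mm wide and reaches 64 mm from the pivot; its top is 88 mm up.
- leg: Sliding leg. Origin on its axis, 60 mm above the bench, in the middle of its black cross flange; axes parallel to the cradle's. The flange is 100 mm wide (x -50 to 50), 6 mm thick in y, 45 to 75 mm above the bench: fingers put down beside the collar push its -y face to draw the leg out. Beyond it a dark sleeve, 28 mm diameter, with a 36 mm rubber foot ending at y +188 mm.
- collar_center (a point): Centre of the black collar just behind the flange, on the leg's axis: 29 mm from the flange's middle in -y. Collar 28 mm wide (x -14 to 14), 52 mm long, 44 to 76 mm above the bench. Fingers on its -x side and on the lever, squeezed together, close the lever and hold the leg at once.
- lever (a joint): Red cam lever on the collar's +x side, on a vertical pin at the collar's rear (x 18, y -50 mm from the leg's origin). 0 = fully closed against the collar (end stop), up to 0.5 rad open, its tip near the flange swung out to +x. About 6 to 9 N on its front half moves it; it stays where left. Across collar and lever: 36 mm closed (x -14 to 22 mm), up to 57 mm open.
- lever_tip (a point): Near the lever's free end: on its centre line, 40 mm from the pin, 60 mm above the bench. The lever is 42 mm long, 8 mm thick, 24 mm high (48 to 72 mm above the bench).
- leg_pointer (a point): Tip of the white pointer that sticks out to +x from the flange, low over the scale bar: 85 mm from the leg's axis, at the flange's middle in y, 27 mm above the bench. Moves with the leg, which draws out 160 mm at most. A spring pulls the leg back in with a steady 3.5 to 4.5 N, even with the lever closed, so it must be held wherever it is wanted.
- mark_line (a point): Edge of the yellow mark on the scale bar next to the pointer's path; its y position in the cradle is where the pointer must come to (50 to 120 mm from the pointer's start). The mark has a fin 22 x 4 x 14 mm on a base 24 x 14 x 4 mm, top 37 mm above the bench, and must not be pushed.
- cup_a: Bystander: clear plant cup with white lid, 72 mm diameter, 66 mm high; origin under its centre.
- cup_b: Bystander: a second such cup.
- cup_c: Bystander: a third such cup.
- bottle: Bystander: white bottle with blue cap, 56 mm diameter, 140 mm high; origin under its centre.
- driver: Bystander: screwdriver with red handle lying on the bench.
- spare_foot: Bystander: black rubber foot, 36 mm diameter, 24 mm high, standing on the cradle's board behind the scale bar; origin under its centre.

How it is judged (in metres and radians):
On the way, in this order (a step that is already met when the one before it is completed fails the run):
1. the turnbutton is turned fully across the tube (value of joint turnbutton below 0.15 rad), for 0.2 s.
2. the leg is held by the fingers at the yellow mark, the lever still open, the turnbutton still across (y of leg_pointer in the frame of mark_line between -0.006 and 0.006 m and contact force between leg and the fingers above 1 N and value of joint lever above 0.2 rad and value of joint turnbutton below 0.15 rad), for 0.2 s.
3. the lever is closed while the leg is held at the mark (y of leg_pointer in the frame of mark_line between -0.006 and 0.006 m and contact force between leg and the fingers above 1 N and value of joint lever below 0.08 rad), for 0.2 s.
At the end, for the whole second after the job is handed in: The gripper's fingers still hold the leg (contact over 1 N), at rest, its pointer within 6 mm of the yellow mark along the leg; the lever is closed (under 0.08 rad) and the turnbutton across the tube (under 0.15 rad) (all of step 3 and value of joint turnbutton below 0.15 rad and linear speed of leg below 0.02 m/s); the arm keeps its last pose, push and grip.
It fails at once if a bystander is moved more than 20 mm (distance of any of cup_a, cup_b, cup_c, bottle, driver, spare_foot from where it was at the start of the episode above 0.02 m).
It fails at once if the yellow mark is pushed along its scale by more than 4 mm (distance of mark_line from where it was at the start of the episode above 0.004 m).
It fails at once if the leg is let slip back from the mark, or moved well off it, once the lever is being closed (value of joint lever below 0.08 rad and (y of leg_pointer in the frame of mark_line below -0.015 m or y of leg_pointer in the frame of mark_line above 0.015 m)).
It also fails if it takes over 54 s, if anything falls off the work surface, if the arm or the gripper's body presses on something with over 40 N, if the wrist force passes 120 N, or if a joint passes its speed limit or range.

### The arm

A 6-joint arm with a two-finger parallel gripper is mounted at the origin on the work surface. World frame = base frame: x ahead of the robot, y to its left, z up, the work surface at z = 0. Lengths are in mm, angles in rad, forces in N, time in s.
With the tool pointing down it reaches from about 275 to 850 mm from the base axis. Payload 5.2 kg.
Tool frame: the origin (TCP) lies at the very end of the fingers, on their centre line; the grasp point (between the pads) lies 19 mm behind it; z points along the fingers, y is the line along which they close (so a half turn about z gives the same grasp; the last joint's range is limited). The gripper opens to 85 mm and grips with 20 to 120 N. Pads are 22 mm wide; open, the fingers measure 114 mm over their backs; the gripper's body (76 mm by 85 mm) begins 54 mm behind the grasp point. The pads swing forward as they close: fully open they stand 13 mm farther back than shut.
Start: joints at [-1.41, 0.259, 1.535, -0, 1.348, -0.203], TCP at [195.726, -514, 231.31] pointing down, gripper open.
Joint ranges: [-3.14, 3.14], [-0.91, 2.08], [0.19, 2.58], [-1.22, 4.36], [0.22, 2.71], [-3.12, 3.12]. Speed limits (rad/s): [2.57, 2.57, 3.14, 3.14, 3.14, 3.14].

### API

Orientations are given as a 3x3 rotation matrix whose columns are the frame's x, y, z axes.
In Python, from bench import arm gives the robot as it stands.
- The arm moves only by the shell command python3 -m pendant 'ROWS'. ROWS is JSON, a list of rows, each an object with "slide": the shift along the tool's x, y, z in units of 0.04 m (1.0 is 0.04 m), a list of three; "delta_rot": the turn, a rotation vector about the tool's x, y, z in units of 4 degrees (1.0 is 4 degrees), a list of three; "claw": the finger opening in mm, from 0 to 85.4. A call has exactly 5 rows; each row shifts and turns the commanded pose from where the row before left it, along the tool's axes as they then stand; what a row does not reach is not made up. A row lasts 1/12 s, in which the tool goes at most 41.7 mm and 7.16 degrees, less where a joint would pass 70% of its speed; a pose out of reach is approached as far as the arm can. A call with a number of a shift or a turn outside -1 to 1 is refused whole. A call with a gripper value outside its range is refused whole. The fingers move at their own pace and stop on an object; the grip force is fixed at half the most. Time passes only in rows, so rows that do not move let the fingers close, or fill a call up. It gives the time, the measured TCP pose, the force, the opening and the grip force at its end, in the units of the state.
- arm.sense(): the state, without advancing time (a new reading comes with each control period).
- arm.grab_frame(name): name is "side" or "top" or "wrist"; returns a dict with "img" (400x640x3 uint8, red, green, blue), "intrinsics" (3x3 intrinsics, pixels), "extrinsics" (4x4, takes a point from camera to world coordinates). Camera axes: x right, y up, looking along -z (the intrinsics and any distortion apply to the point x, -y, -z); pixel columns grow to the right and rows downward; lengths in mm; the calibration is good to about 2 mm. The wrist camera is an equidistant fisheye: a pixel r from the principal point sees the ray r / f radians off the axis. A picture is of the moment at which its call begins. There is no depth.
- arm.job_done(): hands the job in; it is judged then, once.
The state is a dict: "clock": time; "q": joint angles; "qd": joint speeds; "joint_efforts": joint torques, N m; "ee_pos": TCP position; "tcp_rot": TCP orientation; "ft_force": force on the tool from outside, world axes, zero at the start; "wrist_torque": the same for the moment, N m; "grip_width": finger opening in mm; "grasp_force": force on a finger pad.
Only numpy, scipy, OpenCV 4.12 (cv2) and the standard library are available. Lean on these libraries where they do the work, as an engineer would, in place of code of your own. Each camera call takes 0.05 s, during which the arm holds its last target. There are 200 camera calls.

## Working session

There is one attempt and no reset: what is moved stays moved. The work goes in short steps, Python scripts to look and compute and a shell command to move; the robot and the scene stay as the last step left them, time stands still between calls to the robot, and variables do not carry over. Pictures are saved under pics/ and viewed, at most 10 in all, crops included, and the job is handed in when it is done.

```bash
mkdir -p pics; ls; cat > look.py <<'E'
import sys,cv2,pickle
from bench import arm
for n in sys.argv[2:]:
    f=arm.grab_frame(n); cv2.imwrite(f'pics/{sys.argv[1]}_{n}.png',f['img'][:,:,::-1]); pickle.dump(f,open(f'pics/{sys.argv[1]}_{n}.pkl','wb'))
E
python3 look.py a top side; python3 - <<'E'
from bench import arm
s=arm.sense();print(s)
E
```

```text
pics
{'clock': 0.1, 'q': array([-1.40981199e+00,  2.59281484e-01,  1.53599151e+00, -2.80323776e-05,
        1.34801785e+00, -2.02798682e-01]), 'qd': array([-0.00193564, -0.00207994, -0.00285186,  0.00130001, -0.00068645,
        0.00182598]), 'joint_efforts': array([ 2.99058425e-03, -4.46967494e+01, -2.91247147e+01, -3.62080864e-04,
        6.38273457e-03, -2.13564829e-05]), 'ee_pos': array([ 195.6298945 , -513.50760279,  230.5445513 ]), 'tcp_rot': array([[ 9.34555304e-01,  3.55817781e-01, -2.99187854e-04],
       [ 3.55817767e-01, -9.34553862e-01,  1.67184416e-03],
       [ 3.15264716e-04, -1.66888718e-03, -9.99998558e-01]]), 'ft_force': array([-0.26939117,  0.36395707,  0.14061471]), 'wrist_torque': array([-0.01166399,  0.06345246,  0.01146169]), 'grasp_force': 0.0, 'grip_width': 85.26784948522457}
```

View pics/a_top.png

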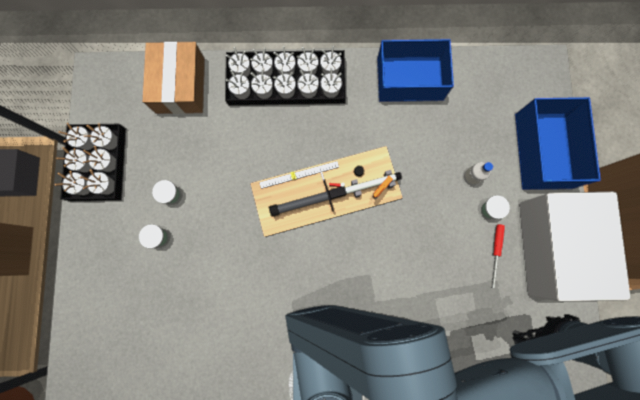

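View pics/a_side.png

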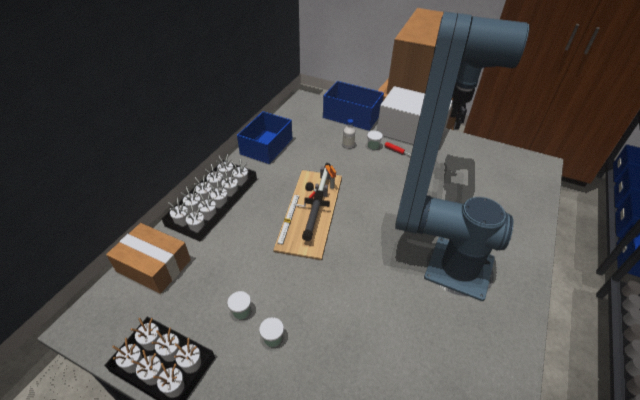

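The top view shows the board at about (250–402, 147–236), with the foot at (275,210), the mark at about (292,175) and the turnbutton at about (382,186). I'll enlarge it and fit the board.

```bash
cat > geo.py <<'E'
import numpy as np,cv2,pickle
def load(n): return pickle.load(open(f'pics/{n}.pkl','rb'))
def ray(f,u,v,fish=False):
    K=np.array(f['intrinsics']);E=np.array(f['extrinsics'])
    x=(u-K[0,2])/K[0,0];y=(v-K[1,2])/K[1,1]
    if fish:
        t=np.hypot(x,y); k=np.sin(t)/max(t,1e-9); d=np.array([x*k,-y*k,-np.cos(t)])
    else: d=np.array([x,-y,-1.])
    return E[:3,3],E[:3,:3]@d
def at(f,u,v,z,fish=False):
    o,d=ray(f,u,v,fish); return o+d*(z-o[2])/d[2]
def proj(f,p,fish=False):
    K=np.array(f['intrinsics']);E=np.array(f['extrinsics'])
    c=E[:3,:3].T@(np.asarray(p,float)-E[:3,3]); c=np.array([c[0],-c[1],-c[2]])
    if fish:
        r=np.hypot(c[0],c[1]);t=np.arctan2(r,c[2]);c=np.array([c[0]/r*t,c[1]/r*t,1])
    return (K@(c/c[2]))[:2]
E
python3 - <<'E'
from geo import *
f=load('a_top');im=np.ascontiguousarray(f['img'][:,:,::-1]);print(f['intrinsics'],f['extrinsics'])
h=cv2.cvtColor(im,cv2.COLOR_BGR2HSV)
m=cv2.inRange(h,(8,50,120),(28,255,255)); m[:130]=0;m[250:]=0;m[:,:230]=0;m[:,420:]=0
m=cv2.morphologyEx(m,cv2.MORPH_CLOSE,np.ones((3,3)))
c=max(cv2.findContours(m,0,2)[0],key=cv2.contourArea)
r=cv2.minAreaRect(cv2.convexHull(c));b=cv2.boxPoints(r);print(r)
P=np.array([at(f,u,v,15) for u,v in b]);print(P, np.linalg.norm(P-np.roll(P,1,0),axis=1))
cv2.imwrite('pics/a_zoom.png',cv2.resize(im[140:240,245:410],None,fx=4.8,fy=4.8,interpolation=cv2.INTER_CUBIC))
E
```

```text
[[399.81893213   0.         325.37718201]
 [  0.         399.81893213 202.3960304 ]
 [  0.           0.           1.        ]] [[-1.85137523e-02  9.87823770e-01 -1.54471489e-01  3.58027086e+02]
 [-9.99826239e-01 -1.79552161e-02  5.01028412e-03 -6.48056367e-01]
 [ 2.17570879e-03  1.54537407e-01  9.87984543e-01  1.27965575e+03]
 [ 0.00000000e+00  0.00000000e+00  0.00000000e+00  1.00000000e+00]]
((325.5873718261719, 190.61460876464844), (56.31227493286133, 144.36712646484375), 74.47589111328125)
[[ 624.19730996  239.63026138   15.        ]
 [ 745.17529157 -214.53403151   15.        ]
 [ 564.14424099 -255.21736083   15.        ]
 [ 448.52490153  190.11322914   15.        ]] [182.51775685 470.00093295 185.5461521  460.09473592]
```

View pics/a_zoom.png

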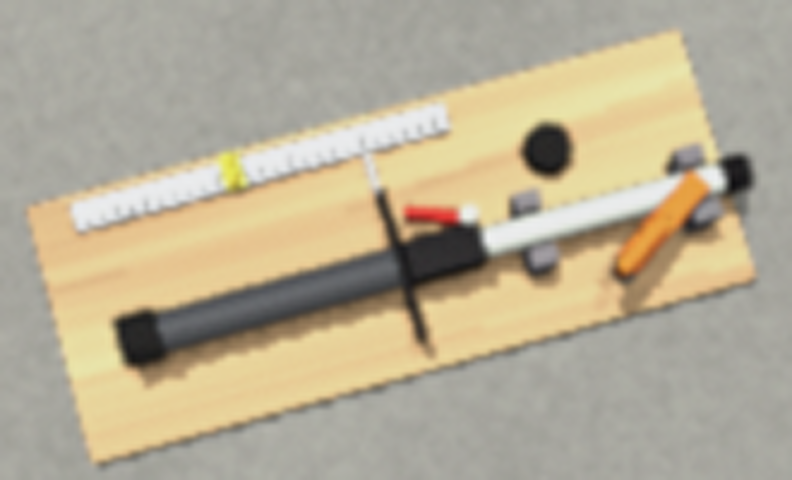

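The zoom shows the board corners at (30,205), (682,30), (755,275), (95,462). The turnbutton pivot end is near (625,265), with its bar pointing to (700,178). The yellow mark is at (233,172), the pointer tip at (367,155), and the lever is open at (405–465,214).

```bash
cat >> geo.py <<'E'
def fitcradle(Pc,Pw):
    # Pc cradle xy, Pw world xy -> R,t
    a=np.array(Pc)[:,:2];b=np.array(Pw)[:,:2];A=a-a.mean(0);B=b-b.mean(0)
    th=np.arctan2((A[:,0]*B[:,1]-A[:,1]*B[:,0]).sum(),(A*B).sum())
    R=np.array([[np.cos(th),-np.sin(th)],[np.sin(th),np.cos(th)]]);return th,R,b.mean(0)-R@a.mean(0)
E
python3 - <<'E'
from geo import *
f=load('a_top'); z=lambda u,v,h:at(f,245+(u+.5)/4.8-.5,140+(v+.5)/4.8-.5,h)
Pw=[z(u,v,15) for u,v in[(30,205),(682,30),(755,275),(95,462)]]
Pc=np.array([[115,220],[115,-240],[-65,-240],[-65,220]])
th,R,t=fitcradle(Pc,Pw);print(th,t,np.array(Pw)[:,:2]-(Pc@R.T+t))
for n,u,v,h in[('pivotend',622,270,100),('barend',702,180,88),('mark',233,172,37),('pointer',367,155,27),('flange+x',378,192,75),('flange-x',427,345,75),('levertip',407,213,72),('leverpin',468,215,72),('spare',548,150,39)]:
    p=z(u,v,h)[:2];print(n,p.round(),(R.T@(p-t)).round(1))
E
```

```text
0.254041579221989 [569.9488284   -7.76833465] [[-0.28620051 -2.00831618]
 [-2.06793739 -0.13177521]
 [ 1.80735513  3.43937214]
 [ 0.54678277 -1.29928075]]
pivotend [ 560. -153.] [ -46.5 -138.1]
barend [ 619. -208.] [  -3.  -205.8]
mark [641.  94.] [94.2 80.6]
pointer [653.   5.] [83.8 -8.6]
flange+x [617.  -2.] [47.5 -6.2]
flange-x [518. -31.] [-56.2  -9.5]
levertip [604. -20.] [ 29.8 -20.6]
leverpin [602. -59.] [ 18.1 -57.9]
spare [ 652. -115.] [  52.1 -124.3]
```

```bash
T='[{"slide":[0.6,-0.25,0],"delta_rot":[0,0,0],"claw":60}]' ; unset T
python3 -m pendant '[{"slide":[0.6,-0.25,0],"delta_rot":[0,0,0],"claw":60},{"slide":[0.6,-0.25,0],"delta_rot":[0,0,0],"claw":60},{"slide":[0.6,-0.25,0],"delta_rot":[0,0,0],"claw":60},{"slide":[0.6,-0.25,0],"delta_rot":[0,0,0],"claw":60},{"slide":[0.6,-0.25,0],"delta_rot":[0,0,0],"claw":60}]'
python3 -m pendant '[{"slide":[0.6,-0.25,0],"delta_rot":[0,0,0],"claw":60},{"slide":[0.6,-0.25,0],"delta_rot":[0,0,0],"claw":60},{"slide":[0.6,-0.25,0],"delta_rot":[0,0,0],"claw":60},{"slide":[0.6,-0.25,0],"delta_rot":[0,0,0],"claw":60},{"slide":[0.6,-0.25,0],"delta_rot":[0,0,0],"claw":60}]'
python3 -m pendant '[{"slide":[0.6,-0.25,0],"delta_rot":[0,0,0],"claw":60},{"slide":[0.6,-0.25,0],"delta_rot":[0,0,0],"claw":60},{"slide":[0.6,-0.25,0],"delta_rot":[0,0,0],"claw":60},{"slide":[0.6,-0.25,0],"delta_rot":[0,0,0],"claw":60},{"slide":[0.6,-0.25,0],"delta_rot":[0,0,0],"claw":60}]'
python3 -m pendant '[{"slide":[0.6,-0.25,0],"delta_rot":[0,0,0],"claw":60},{"slide":[0.6,-0.25,0],"delta_rot":[0,0,0],"claw":60},{"slide":[0.6,-0.25,0],"delta_rot":[0,0,0],"claw":60},{"slide":[0.6,-0.25,0],"delta_rot":[0,0,0],"claw":60},{"slide":[0.6,-0.25,0],"delta_rot":[0,0,0],"claw":60}]'
python3 -m pendant '[{"slide":[0,0,0],"delta_rot":[0,0,0.8],"claw":60},{"slide":[0,0,0],"delta_rot":[0,0,0.8],"claw":60},{"slide":[0,0,0],"delta_rot":[0,0,0.8],"claw":60},{"slide":[0,0,0],"delta_rot":[0,0,0.8],"claw":60},{"slide":[0,0,0],"delta_rot":[0,0,0.8],"claw":60}]'
python3 -m pendant '[{"slide":[0,0,0],"delta_rot":[0,0,0.8],"claw":60},{"slide":[0,0,0],"delta_rot":[0,0,0.8],"claw":60},{"slide":[0,0,0],"delta_rot":[0,0,0.8],"claw":60},{"slide":[0,0,0],"delta_rot":[0,0,0.8],"claw":60},{"slide":[0,0,0],"delta_rot":[0,0,0.8],"claw":60}]'
python3 -m pendant '[{"slide":[0,0,0],"delta_rot":[0,0,0.8],"claw":60},{"slide":[0,0,0],"delta_rot":[0,0,0.8],"claw":60},{"slide":[0,0,0],"delta_rot":[0,0,0.8],"claw":60},{"slide":[0,0,0],"delta_rot":[0,0,0.8],"claw":60},{"slide":[0,0,0],"delta_rot":[0,0,0.8],"claw":60}]'
python3 -m pendant '[{"slide":[0,0,0],"delta_rot":[0,0,0.8],"claw":60},{"slide":[0,0,0],"delta_rot":[0,0,0.8],"claw":60},{"slide":[0,0,0],"delta_rot":[0,0,0.8],"claw":60},{"slide":[0,0,0],"delta_rot":[0,0,0.8],"claw":60},{"slide":[0,0,0],"delta_rot":[0,0,0.8],"claw":60}]'
python3 look.py b wrist; python3 -c "
from bench import arm;s=arm.sense();print(s['ee_pos'],s['tcp_rot'],s['q'])"
```

```text
clock: 0.52
ee_pos: [290.6, -423.4, 230.8]
tcp_rot: [[0.935, 0.355, -0.0], [0.355, -0.935, 0.001], [0.0, -0.001, -1.0]]
ft_force: [0.7, -0.8, -0.2]
grip_width: 59.9
grasp_force: 0.0
clock: 0.93
ee_pos: [385.0, -333.9, 230.9]
tcp_rot: [[0.935, 0.356, -0.0], [0.356, -0.935, 0.001], [-0.0, -0.001, -1.0]]
ft_force: [0.3, -0.3, 0.1]
grip_width: 59.8
grasp_force: 0.0
clock: 1.35
ee_pos: [479.4, -244.5, 230.9]
tcp_rot: [[0.935, 0.356, -0.001], [0.356, -0.935, 0.001], [-0.0, -0.001, -1.0]]
ft_force: [0.1, -1.1, 0.5]
grip_width: 60.3
grasp_force: 0.0
clock: 1.77
ee_pos: [573.7, -155.1, 230.8]
tcp_rot: [[0.935, 0.356, -0.001], [0.356, -0.935, 0.0], [-0.001, -0.001, -1.0]]
ft_force: [-0.3, -0.4, -0.6]
grip_width: 60.1
grasp_force: 0.0
clock: 2.18
ee_pos: [572.9, -156.0, 230.7]
tcp_rot: [[0.997, 0.082, -0.001], [0.082, -0.997, 0.001], [-0.001, -0.001, -1.0]]
ft_force: [-0.3, 0.9, 0.6]
grip_width: 59.9
grasp_force: 0.0
clock: 2.6
ee_pos: [572.8, -156.1, 230.7]
tcp_rot: [[0.981, -0.196, -0.001], [-0.196, -0.981, 0.001], [-0.001, -0.0, -1.0]]
ft_force: [-0.2, -0.2, -0.2]
grip_width: 60.0
grasp_force: 0.0
clock: 3.02
ee_pos: [572.8, -156.1, 230.7]
tcp_rot: [[0.888, -0.459, -0.001], [-0.459, -0.888, 0.001], [-0.001, 0.0, -1.0]]
ft_force: [0.8, 0.2, 0.7]
grip_width: 59.9
grasp_force: 0.0
clock: 3.43
ee_pos: [572.9, -156.1, 230.7]
tcp_rot: [[0.728, -0.686, -0.001], [-0.686, -0.728, 0.001], [-0.001, 0.0, -1.0]]
ft_force: [-0.1, 0.7, 0.3]
grip_width: 60.0
grasp_force: 0.0
[ 572.85851184 -156.13645044  230.7392053 ] [[ 7.25399605e-01 -6.88327185e-01 -1.04864934e-03]
 [-6.88327056e-01 -7.25400287e-01  5.36569440e-04]
 [-1.13002586e-03  3.32586452e-04 -9.99999306e-01]] [-4.53816206e-01  3.38249211e-01  1.42581470e+00  2.29539485e-05
  1.37870648e+00  1.87615643e+00]
```

View pics/b_wrist.png

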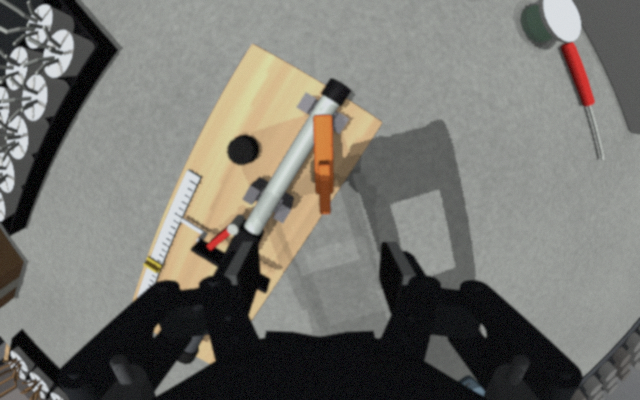

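The fisheye shows the bar ending at (322,117) and the fin at about (322,160)–(325,212). The mark is at (152,264) and the pointer tip at about (183,219). I'll enlarge both areas.

```bash
python3 - <<'E'
from geo import *
f=load('b_wrist');im=np.ascontiguousarray(f['img'][:,:,::-1])
a=cv2.resize(im[105:225,270:370],None,fx=4,fy=4,interpolation=cv2.INTER_CUBIC)
b=cv2.resize(im[180:300,130:230],None,fx=4,fy=4,interpolation=cv2.INTER_CUBIC)
cv2.imwrite('pics/b_zoom.png',np.hstack([a,b]))
E
```

```text
(no output)
```

View pics/b_zoom.png

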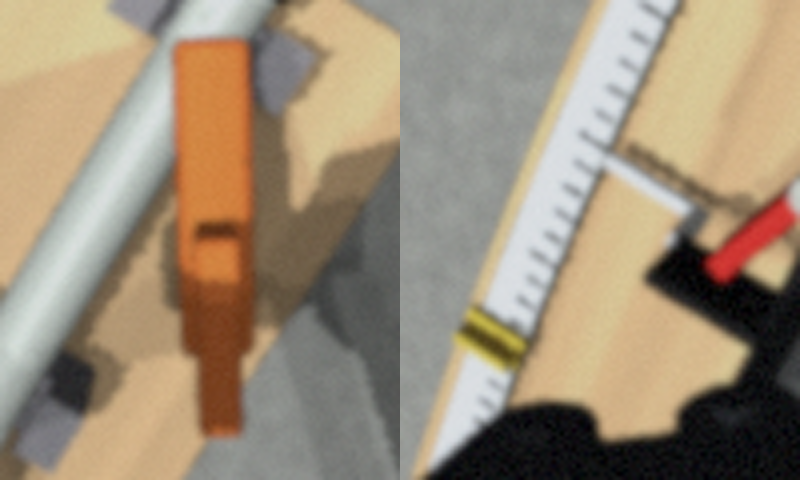

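Left panel: the bar end is at (212,42), and the fin top runs from (217,237) to (221,432). Right panel: the pointer tip is at (208,155), and the mark fin runs from about (60,322) to (123,352).

```bash
python3 - <<'E'
from geo import *
f=load('b_wrist');th,t=0.254,np.array([570.,-7.8]);R=np.array([[np.cos(th),-np.sin(th)],[np.sin(th),np.cos(th)]])
L=lambda x,y,h:at(f,270+(x+.5)/4-.5,105+(y+.5)/4-.5,h,True)
Q=lambda x,y,h:at(f,130+(x+.5)/4-.5,180+(y+.5)/4-.5,h,True)
def s(n,p):print(n,p.round(1),(R.T@(p[:2]-t)).round(1))
A=L(217,237,118);B=L(221,432,118);C=L(212,42,88)
s('finfar',A);s('finnear',B);s('barend',C);print(np.linalg.norm(A-B),(A+B)/2,np.linalg.norm(((A+B)/2-C)[:2]))
c=((A+B)/2)[:2];d=C[:2]-c;print('yaw fin',np.arctan2(*(A-B)[1::-1]),'yaw bar',np.arctan2(d[1],d[0]));s('piv',(A+B)/2)
s('ptr',Q(208,155,27));s('mark in',Q(121,355,37));s('mark out',Q(62,325,37))
for u,v in[(252,43),(381,122)]: s('corner',at(f,u,v,15,True))
E
```

```text
finfar [ 590.9 -177.1  118. ] [ -22.3 -169.1]
finnear [ 559.3 -148.7  118. ] [ -45.7 -133.7]
barend [ 620.9 -204.3   88. ] [-1.00e-01 -2.03e+02]
42.44341987917206 [ 575.13058317 -162.92061958  118.        ] 61.67411936581637
yaw fin -0.7318265171943624 yaw bar -0.7349499589785267
piv [ 575.1 -162.9  118. ] [ -34.  -151.4]
ptr [654.3   7.6  27. ] [85.5 -6.3]
mark in [632.5  85.1  37. ] [83.9 74.2]
mark out [654.8  94.5  37. ] [107.8  77.7]
corner [ 740.2 -205.9   15. ] [ 115.  -234.5]
corner [ 569.2 -249.5   15. ] [ -61.5 -233.8]
```

```bash
python3 -m pendant '[{"slide":[0.16,0.09,0.6],"delta_rot":[0,0,-0.37],"claw":60},{"slide":[0,0,0.6],"delta_rot":[0,0,0],"claw":60},{"slide":[0,0,0.6],"delta_rot":[0,0,0],"claw":60},{"slide":[0,0,0.6],"delta_rot":[0,0,0],"claw":60},{"slide":[0,0,0.5],"delta_rot":[0,0,0],"claw":60}]'
python3 -m pendant '[{"slide":[0,0,0.25],"delta_rot":[0,0,0],"claw":60},{"slide":[0,0,0.25],"delta_rot":[0,0,0],"claw":60},{"slide":[0,0,0],"delta_rot":[0,0,0],"claw":40},{"slide":[0,0,0],"delta_rot":[0,0,0],"claw":20},{"slide":[0,0,0],"delta_rot":[0,0,0],"claw":0}]'
python3 -m pendant '[{"slide":[0,0,0],"delta_rot":[0,0,0],"claw":0},{"slide":[0,0,0],"delta_rot":[0,0,0],"claw":0},{"slide":[0,0,0],"delta_rot":[0,0,0],"claw":0},{"slide":[0,0,0],"delta_rot":[0,0,0],"claw":0},{"slide":[0,0,0],"delta_rot":[0,0,0],"claw":0}]'
```

```text
clock: 3.9
ee_pos: [574.5, -162.9, 113.2]
tcp_rot: [[0.748, -0.664, -0.002], [-0.664, -0.748, 0.001], [-0.002, 0.001, -1.0]]
ft_force: [0.1, -0.1, 1.1]
grip_width: 60.0
grasp_force: 0.0
clock: 4.32
ee_pos: [576.2, -163.7, 96.6]
tcp_rot: [[0.747, -0.665, 0.002], [-0.665, -0.747, -0.001], [0.002, -0.001, -1.0]]
ft_force: [0.7, 1.1, 0.4]
grip_width: 24.0
grasp_force: 0.0
clock: 4.73
ee_pos: [575.7, -164.4, 96.9]
tcp_rot: [[0.747, -0.665, 0.002], [-0.665, -0.747, -0.002], [0.003, 0.001, -1.0]]
ft_force: [-3.6, -2.8, 6.6]
grip_width: 9.0
grasp_force: 60.0
```

```bash
python3 -m pendant '[{"slide":[0,0,0],"delta_rot":[0,0,-0.7],"claw":0},{"slide":[0,0,0],"delta_rot":[0,0,-0.7],"claw":0},{"slide":[0,0,0],"delta_rot":[0,0,-0.7],"claw":0},{"slide":[0,0,0],"delta_rot":[0,0,-0.7],"claw":0},{"slide":[0,0,0],"delta_rot":[0,0,-0.7],"claw":0}]'
python3 -m pendant '[{"slide":[0,0,0],"delta_rot":[0,0,-0.7],"claw":0},{"slide":[0,0,0],"delta_rot":[0,0,-0.7],"claw":0},{"slide":[0,0,0],"delta_rot":[0,0,-0.7],"claw":0},{"slide":[0,0,0],"delta_rot":[0,0,-0.7],"claw":0},{"slide":[0,0,0],"delta_rot":[0,0,-0.7],"claw":0}]'
python3 -m pendant '[{"slide":[0,0,0],"delta_rot":[0,0,-0.7],"claw":0},{"slide":[0,0,0],"delta_rot":[0,0,-0.7],"claw":0},{"slide":[0,0,0],"delta_rot":[0,0,-0.7],"claw":0},{"slide":[0,0,0],"delta_rot":[0,0,-0.7],"claw":0},{"slide":[0,0,0],"delta_rot":[0,0,-0.7],"claw":0}]'
python3 -m pendant '[{"slide":[0,0,0],"delta_rot":[0,0,-0.7],"claw":0},{"slide":[0,0,0],"delta_rot":[0,0,-0.7],"claw":0},{"slide":[0,0,0],"delta_rot":[0,0,-0.7],"claw":0},{"slide":[0,0,0],"delta_rot":[0,0,-0.7],"claw":0},{"slide":[0,0,0],"delta_rot":[0,0,-0.7],"claw":0}]'
python3 -c "
from bench import arm;s=arm.sense();print(s['wrist_torque'])"
```

```text
clock: 5.15
ee_pos: [575.8, -164.1, 96.9]
tcp_rot: [[0.887, -0.463, 0.002], [-0.463, -0.887, -0.002], [0.002, 0.001, -1.0]]
ft_force: [-1.9, -1.6, 5.6]
grip_width: 8.7
grasp_force: 60.0
clock: 5.57
ee_pos: [575.9, -163.7, 96.9]
tcp_rot: [[0.972, -0.234, 0.002], [-0.234, -0.972, -0.001], [0.002, 0.001, -1.0]]
ft_force: [-2.2, -0.6, 6.6]
grip_width: 8.7
grasp_force: 60.0
clock: 5.98
ee_pos: [576.0, -163.4, 96.9]
tcp_rot: [[1.0, 0.008, 0.002], [0.008, -1.0, -0.001], [0.002, 0.001, -1.0]]
ft_force: [-2.3, 0.1, 6.8]
grip_width: 9.0
grasp_force: 60.0
clock: 6.4
ee_pos: [575.9, -163.0, 96.9]
tcp_rot: [[0.968, 0.25, 0.002], [0.25, -0.968, -0.0], [0.002, 0.0, -1.0]]
ft_force: [-2.8, 1.7, 6.7]
grip_width: 9.2
grasp_force: 60.1
[ 0.32057727  0.44818871 -0.07413438]
```

```bash
python3 -m pendant '[{"slide":[0,0,0],"delta_rot":[0,0,-0.4],"claw":0},{"slide":[0,0,0],"delta_rot":[0,0,-0.4],"claw":0},{"slide":[0,0,0],"delta_rot":[0,0,0],"claw":0},{"slide":[0,0,0],"delta_rot":[0,0,0],"claw":0},{"slide":[0,0,0],"delta_rot":[0,0,0],"claw":0}]'
python3 -c "
from bench import arm;s=arm.sense();print(s['wrist_torque'])"
```

```text
clock: 6.82
ee_pos: [575.9, -163.0, 97.0]
tcp_rot: [[0.954, 0.299, 0.002], [0.299, -0.954, 0.001], [0.002, 0.0, -1.0]]
ft_force: [-1.4, 1.4, 6.3]
grip_width: 8.6
grasp_force: 65.2
[ 0.23506224  0.50173657 -1.07893917]
```

```bash
python3 -m pendant '[{"slide":[0,0,0],"delta_rot":[0,0,0],"claw":60},{"slide":[0,0,0],"delta_rot":[0,0,0],"claw":60},{"slide":[0,0,0],"delta_rot":[0,0,0],"claw":60},{"slide":[0,0,-0.5],"delta_rot":[0,0,0],"claw":60},{"slide":[0,0,-0.8],"delta_rot":[0,0,0],"claw":60}]'
python3 -m pendant '[{"slide":[0,0,-0.6],"delta_rot":[0,0,-0.8],"claw":60},{"slide":[0,0,-0.6],"delta_rot":[0,0,-0.9],"claw":60},{"slide":[0,0,0],"delta_rot":[0,0,-0.9],"claw":60},{"slide":[0,0,0],"delta_rot":[0,0,-0.9],"claw":60},{"slide":[0,0,0],"delta_rot":[0,0,-0.9],"claw":60}]'
python3 -m pendant '[{"slide":[0,0,0],"delta_rot":[0,0,-0.9],"claw":75},{"slide":[0,0,0],"delta_rot":[0,0,-0.9],"claw":75},{"slide":[0,0,0],"delta_rot":[0,0,-0.9],"claw":75},{"slide":[0,0,0],"delta_rot":[0,0,-0.9],"claw":75},{"slide":[0,0,0],"delta_rot":[0,0,-0.9],"claw":75}]'
python3 -m pendant '[{"slide":[0,0,0],"delta_rot":[0,0,-0.9],"claw":75},{"slide":[0,0,0],"delta_rot":[0,0,-0.9],"claw":75},{"slide":[0,0,0],"delta_rot":[0,0,-0.9],"claw":75},{"slide":[0,0,0],"delta_rot":[0,0,-0.9],"claw":75},{"slide":[0,0,0],"delta_rot":[0,0,-0.9],"claw":75}]'
python3 -m pendant '[{"slide":[0,0,0],"delta_rot":[0,0,-0.9],"claw":75},{"slide":[0,0,0],"delta_rot":[0,0,-0.9],"claw":75},{"slide":[0,0,0],"delta_rot":[0,0,-0.9],"claw":75},{"slide":[0,0,0],"delta_rot":[0,0,-0.9],"claw":75},{"slide":[0,0,0],"delta_rot":[0,0,-0.2],"claw":75}]'
python3 -m pendant '[{"slide":[0.6,0.2,0],"delta_rot":[0,0,0],"claw":75},{"slide":[0.6,0.2,0],"delta_rot":[0,0,0],"claw":75},{"slide":[0.6,0.2,0],"delta_rot":[0,0,0],"claw":75},{"slide":[0.4,0.2,0],"delta_rot":[0,0,0],"claw":75},{"slide":[0,0,0],"delta_rot":[0,0,0],"claw":75}]'
python3 look.py c wrist top
python3 -c "
from bench import arm;s=arm.sense();print(s['q'])"
```

```text
clock: 7.23
ee_pos: [572.9, -162.0, 144.0]
tcp_rot: [[0.954, 0.301, -0.007], [0.301, -0.954, 0.004], [-0.006, -0.006, -1.0]]
ft_force: [0.5, 0.6, 0.3]
grip_width: 59.8
grasp_force: 0.0
clock: 7.65
ee_pos: [575.6, -163.3, 195.9]
tcp_rot: [[0.816, 0.578, 0.001], [0.578, -0.816, -0.0], [0.001, 0.001, -1.0]]
ft_force: [0.2, -0.6, -1.0]
grip_width: 60.1
grasp_force: 0.0
clock: 8.07
ee_pos: [575.4, -163.2, 195.1]
tcp_rot: [[0.597, 0.802, -0.0], [0.802, -0.597, 0.0], [0.0, -0.0, -1.0]]
ft_force: [0.4, 0.5, -0.7]
grip_width: 74.8
grasp_force: 0.0
clock: 8.48
ee_pos: [575.3, -163.2, 195.0]
tcp_rot: [[0.32, 0.947, -0.0], [0.947, -0.32, 0.0], [0.0, -0.0, -1.0]]
ft_force: [-0.5, -0.3, -0.5]
grip_width: 75.2
grasp_force: 0.0
clock: 8.9
ee_pos: [575.3, -163.2, 195.0]
tcp_rot: [[0.061, 0.998, -0.0], [0.998, -0.061, 0.0], [0.0, -0.0, -1.0]]
ft_force: [-0.3, 0.1, -0.4]
grip_width: 75.1
grasp_force: 0.0
clock: 9.32
ee_pos: [614.1, -74.2, 195.1]
tcp_rot: [[0.062, 0.998, 0.001], [0.998, -0.062, 0.001], [0.001, 0.001, -1.0]]
ft_force: [0.3, -0.0, -1.4]
grip_width: 74.7
grasp_force: 0.0
[-3.05131426e-01  4.04229742e-01  1.41683273e+00 -4.56498195e-04
  1.32094374e+00 -2.41786920e-01]
```

View pics/c_wrist.png

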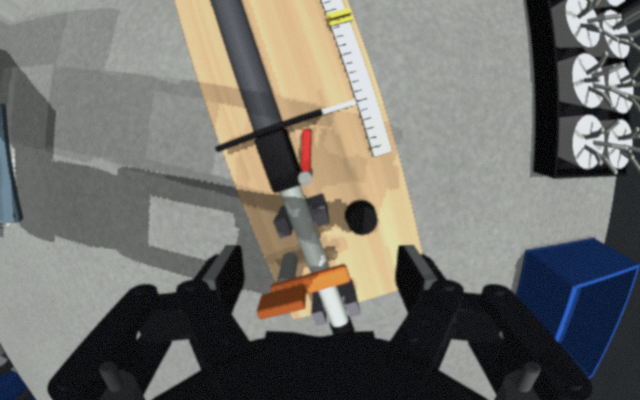

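The button now lies across the tube. The flange runs from (220,148) to (320,113), the pointer tip is at (355,102), the collar's rear end is at about (286,185), the lever runs from its pin at (305,177) to its tip at (308,130), and the mark is at (340,16).

```bash
python3 - <<'E'
from geo import *
f=load('c_wrist');th,t=0.254,np.array([570.,-7.8])
R=np.array([[np.cos(th),-np.sin(th)],[np.sin(th),np.cos(th)]])
def s(n,u,v,h):
    p=at(f,u,v,h,True);print(n,p.round(1),(R.T@(p[:2]-t)).round(1));return p
a=s('flange-x',220,148.5,75);b=s('flange+x',319,115,70);s('ptr',355,102.5,27)
s('collar rear L',275,190,76);s('collar rear R',298,187,76)
s('pin',305,177,72);s('tip',308,131,72)
s('mark L',331,18,37);s('mark R',354,13,37)
for u,v,x,y in[(389,153,107,0),(371,156,87,0)]: s('scale end',u,v,23)
print(np.linalg.norm(a-b),np.arctan2(b[1]-a[1],b[0]-a[0]))
im=np.ascontiguousarray(f['img'][:,:,::-1])
cv2.imwrite('pics/c_zoom.png',np.hstack([cv2.resize(im[0:120,300:400],None,fx=4,fy=4,interpolation=cv2.INTER_CUBIC),cv2.resize(im[90:210,210:310],None,fx=4,fy=4,interpolation=cv2.INTER_CUBIC)]))
E
```

```text
flange-x [529.7 -24.7  75. ] [-43.2  -6.3]
flange+x [617.9  -3.3  70. ] [47.5 -7.7]
ptr [654.3   7.7  27. ] [85.5 -6.2]
collar rear L [575.6 -65.2  76. ] [ -9.  -56.9]
collar rear R [596.  -63.8  76. ] [ 11.1 -60.7]
pin [602.4 -56.2  72. ] [ 19.2 -55. ]
tip [607.8 -16.4  72. ] [ 34.4 -17.8]
mark L [635.5  93.4  37. ] [88.8 81.5]
mark R [658.2  98.1  37. ] [112.   80.4]
scale end [687.8 -45.3  23. ] [104.6 -65.9]
scale end [668.7 -47.6  23. ] [ 85.5 -63.4]
90.91285746484607 0.23848185461450233
```

View pics/c_zoom.png

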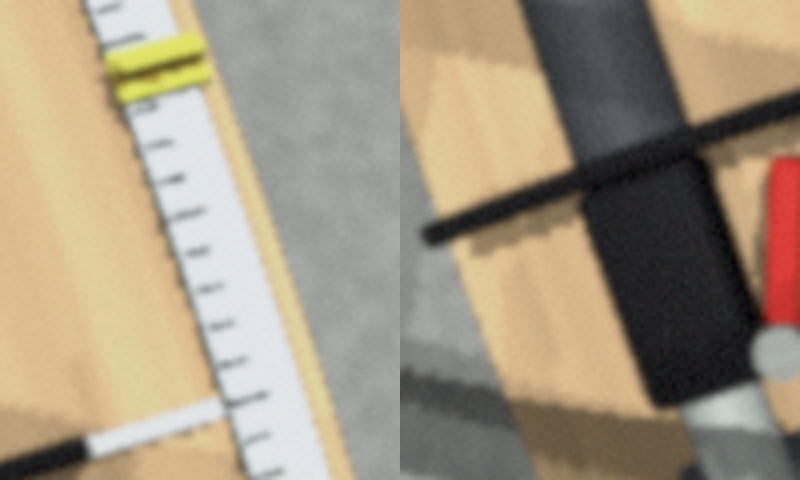

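The zoom shows the mark fin at about (110–205, 40–70) on the left. On the right, the flange's left end is at (25,237) and the collar's rear corner at (257,405), in panel pixels. Both agree with my estimates, so I'll align with the leg and descend astride the collar behind the flange.

```bash
python3 -m pendant '[{"slide":[0,0,0],"delta_rot":[0,0,-0.9],"claw":83},{"slide":[0,0,0],"delta_rot":[0,0,-0.9],"claw":83},{"slide":[0,0,0],"delta_rot":[0,0,-0.9],"claw":83},{"slide":[0,0,0],"delta_rot":[0,0,-0.9],"claw":83},{"slide":[0,0,0],"delta_rot":[0,0,-0.8],"claw":83}]'
python3 -m pendant '[{"slide":[0.4,-0.2,0],"delta_rot":[0,0,0],"claw":83},{"slide":[0.4,-0.2,0],"delta_rot":[0,0,0],"claw":83},{"slide":[0.35,-0.16,0],"delta_rot":[0,0,0],"claw":83},{"slide":[0,0,0.5],"delta_rot":[0,0,0],"claw":83},{"slide":[0,0,0.5],"delta_rot":[0,0,0],"claw":83}]'
python3 -m pendant '[{"slide":[0,0,0.5],"delta_rot":[0,0,0],"claw":83},{"slide":[0,0,0.5],"delta_rot":[0,0,0],"claw":83},{"slide":[0,0,0.5],"delta_rot":[0,0,0],"claw":83},{"slide":[0,0,0.4],"delta_rot":[0,0,0],"claw":83},{"slide":[0,0,0],"delta_rot":[0,0,0],"claw":83}]'
python3 look.py d wrist
```

```text
clock: 9.83
ee_pos: [612.4, -79.0, 195.2]
tcp_rot: [[-0.242, 0.97, -0.0], [0.97, 0.242, -0.0], [-0.0, -0.001, -1.0]]
ft_force: [-0.0, -0.4, -0.4]
grip_width: 82.9
grasp_force: 0.0
clock: 10.25
ee_pos: [580.3, -39.1, 156.5]
tcp_rot: [[-0.24, 0.971, 0.003], [0.971, 0.24, -0.001], [-0.002, 0.003, -1.0]]
ft_force: [1.0, -0.4, -0.5]
grip_width: 82.7
grasp_force: 0.0
clock: 10.67
ee_pos: [577.3, -39.0, 75.9]
tcp_rot: [[-0.239, 0.971, -0.007], [0.971, 0.239, 0.001], [0.003, -0.006, -1.0]]
ft_force: [-0.7, 0.2, -0.7]
grip_width: 83.0
grasp_force: 0.0
```

View pics/d_wrist.png

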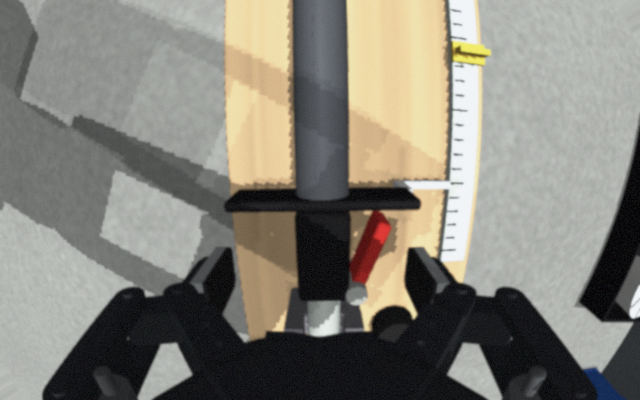

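The leg is aligned vertically in the picture and the fingers are astride the collar. The lever tip (380,215) is inside the right finger, the pointer tip is at (449,185), and the mark fin is at about (452–490, 50).

```bash
python3 - <<'E'
from geo import *
from bench import arm
f=load('d_wrist');s=arm.sense();p0=s['ee_pos'];T=s['tcp_rot'];print(p0)
def g(n,u,v,h): print(n,(T.T@(at(f,u,v,h,True)-p0))[:2].round(1))
g('ptr',449,185,27);g('flange mid top back',323,210,75);g('flange front',323,190,75);g('mark inner',453,53,37);g('mark outer',488,55,37);g('markbase',470,64,23)
g('flange L',226,205,75);g('flange R',420,203,75);g('lever tip',383,214,72)
im=np.ascontiguousarray(f['img'][:,:,::-1]);c=im[35:75,440:500];h=cv2.cvtColor(c,cv2.COLOR_BGR2HSV)
m=cv2.inRange(h,(20,110,80),(35,255,255))
for i,r in enumerate(m): 
    x=np.flatnonzero(r)
    if len(x): print(35+i,440+x[0],440+x[-1])
E
```

```text
[578.38166727 -39.07727046  77.69316194]
ptr [27.9 85.6]
flange mid top back [25.6  0.8]
flange front [35.5  0.8]
mark inner [113.3  80.5]
mark outer [115.8 106. ]
markbase [110.7  99.6]
flange L [ 28.  -47.3]
flange R [29.2 49. ]
lever tip [22.6 31. ]
42 451 458
43 451 464
44 451 471
45 451 481
46 451 483
47 451 483
48 451 483
49 451 485
50 451 489
51 451 489
52 451 489
53 452 489
54 452 489
55 452 488
56 452 484
57 452 483
58 452 484
59 452 483
60 452 483
61 458 483
62 465 483
63 471 483
64 478 483
```

```bash
python3 -m pendant '[{"slide":[0,0.1,0],"delta_rot":[0,0,0],"claw":83},{"slide":[0,0,0.2],"delta_rot":[0,0,0],"claw":83},{"slide":[0,0,0.2],"delta_rot":[0,0,0],"claw":83},{"slide":[0,0,0.2],"delta_rot":[0,0,0],"claw":83},{"slide":[0,0,0.2],"delta_rot":[0,0,0],"claw":83}]'
python3 -m pendant '[{"slide":[0.05,0,0],"delta_rot":[0,0,0],"claw":83},{"slide":[0.05,0,0],"delta_rot":[0,0,0],"claw":83},{"slide":[0.05,0,0],"delta_rot":[0,0,0],"claw":83},{"slide":[0.05,0,0],"delta_rot":[0,0,0],"claw":83},{"slide":[0,0,0],"delta_rot":[0,0,0],"claw":83}]'
```

```text
clock: 11.13
ee_pos: [584.0, -37.3, 46.8]
tcp_rot: [[-0.241, 0.971, 0.0], [0.971, 0.241, -0.0], [-0.0, 0.0, -1.0]]
ft_force: [-0.3, -0.5, 0.2]
grip_width: 83.2
grasp_force: 0.0
clock: 11.55
ee_pos: [582.2, -29.0, 47.7]
tcp_rot: [[-0.241, 0.971, 0.001], [0.971, 0.241, -0.0], [-0.0, 0.001, -1.0]]
ft_force: [-0.0, 0.5, -0.5]
grip_width: 83.4
grasp_force: 0.0
```

```bash
python3 -m pendant '[{"slide":[0.1,-0.03,0],"delta_rot":[0,0,0],"claw":83},{"slide":[0.1,0,0],"delta_rot":[0,0,0],"claw":83},{"slide":[0.1,0,0],"delta_rot":[0,0,0],"claw":83},{"slide":[0.1,0,0],"delta_rot":[0,0,0],"claw":83},{"slide":[0.1,0,0],"delta_rot":[0,0,0],"claw":83}]'
python3 -m pendant '[{"slide":[0.2,0,0],"delta_rot":[0,0,0],"claw":83},{"slide":[0.2,0,0],"delta_rot":[0,0,0],"claw":83},{"slide":[0.2,0,0],"delta_rot":[0,0,0],"claw":83},{"slide":[0.2,0,0],"delta_rot":[0,0,0],"claw":83},{"slide":[0.2,0,0],"delta_rot":[0,0,0],"claw":83}]'
python3 -m pendant '[{"slide":[0.15,0,0],"delta_rot":[0,0,0],"claw":83},{"slide":[0.15,0,0],"delta_rot":[0,0,0],"claw":83},{"slide":[0.1,0,0],"delta_rot":[0,0,0],"claw":83},{"slide":[0,0,0],"delta_rot":[0,0,0],"claw":83},{"slide":[0,0,0],"delta_rot":[0,0,0],"claw":83}]'
python3 look.py e wrist; python3 - <<'E'
from geo import *
f=load('e_wrist');im=np.ascontiguousarray(f['img'][:,:,::-1])
cv2.imwrite('pics/e_zoom.png',np.hstack([cv2.resize(im[100:220,400:500],None,fx=4,fy=4,interpolation=cv2.INTER_CUBIC),cv2.resize(im[130:310,200:440],(400,480))]))
E
```

```text
clock: 11.97
ee_pos: [576.6, -10.5, 47.8]
tcp_rot: [[-0.241, 0.971, 0.001], [0.971, 0.241, -0.001], [-0.001, 0.001, -1.0]]
ft_force: [2.2, -4.2, 1.2]
grip_width: 83.1
grasp_force: 2.2
clock: 12.38
ee_pos: [566.2, 29.1, 47.6]
tcp_rot: [[-0.241, 0.971, -0.0], [0.971, 0.241, -0.0], [-0.0, -0.0, -1.0]]
ft_force: [0.1, -5.1, 3.9]
grip_width: 83.0
grasp_force: 2.5
clock: 12.8
ee_pos: [562.2, 44.4, 47.1]
tcp_rot: [[-0.241, 0.971, -0.001], [0.971, 0.241, 0.0], [0.001, -0.001, -1.0]]
ft_force: [0.5, -3.3, 3.2]
grip_width: 83.2
grasp_force: 1.7
```

View pics/e_zoom.png

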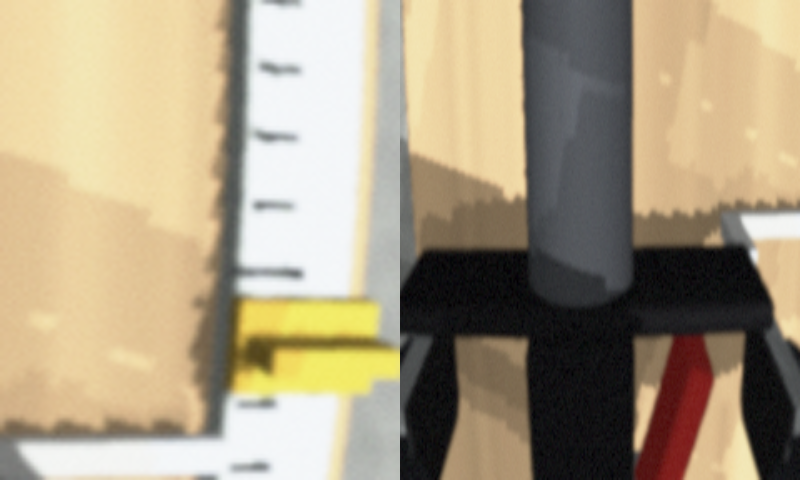

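The left panel shows the pointer at rows 440–475 (centre about 457) and the mark fin top at about rows 350–380. The right panel shows the lever still open and the fingers against the flange.

```bash
python3 - <<'E'
from geo import *
from bench import arm
f=load('e_wrist');s=arm.sense();p0=s['ee_pos'];T=s['tcp_rot'];print(p0,s['ft_force'])
def g(n,u,v,h): 
    u=400+(u+.5)/4-.5;v=100+(v+.5)/4-.5; print(n,(T.T@(at(f,u,v,h,True)-p0))[:2].round(1))
g('ptr far edge',222,440,27);g('ptr mid',222,457,27);g('ptr near',222,475,27)
g('fin far',255,347,37);g('fin near',255,380,37);g('fin right far',395,347,37);g('fin right near',395,379,37)
g('base far',235,298,27);g('base near',235,391,27);g('base far R',377,300,27);g('base near R',365,393,27)
E
```

```text
[562.27150076  44.11357278  47.05441776] [-0.06021488 -3.08564255  2.16335158]
ptr far edge [19.5 79.6]
ptr mid [16.8 80. ]
ptr near [14.  80.4]
fin far [35.7 78.2]
fin near [31.1 78.8]
fin right far [ 36.1 101.6]
fin right near [ 31.4 102.3]
base far [40.6 79.3]
base near [26.9 80.8]
base far R [ 41.  103.9]
base near R [ 26.7 103.8]
```

```bash
python3 -m pendant '[{"slide":[0.1,0,0],"delta_rot":[0,0,0],"claw":83},{"slide":[0.1,0,0],"delta_rot":[0,0,0],"claw":83},{"slide":[0.1,0,0],"delta_rot":[0,0,0],"claw":83},{"slide":[0.1,0,0],"delta_rot":[0,0,0],"claw":83},{"slide":[0,0,0],"delta_rot":[0,0,0],"claw":83}]'
python3 -m pendant '[{"slide":[0,0,0],"delta_rot":[0,0,0],"claw":83},{"slide":[0,0,0],"delta_rot":[0,0,0],"claw":83},{"slide":[0,0,0],"delta_rot":[0,0,0],"claw":83},{"slide":[0,0,0],"delta_rot":[0,0,0],"claw":83},{"slide":[0,0,0],"delta_rot":[0,0,0],"claw":83}]'
python3 look.py f wrist; python3 - <<'E'
from geo import *
f=load('f_wrist');im=np.ascontiguousarray(f['img'][:,:,::-1])
cv2.imwrite('pics/f_zoom.png',np.hstack([cv2.resize(im[150:270,400:500],None,fx=4,fy=4,interpolation=cv2.INTER_CUBIC),cv2.resize(im[130:310,200:440],(400,480))]))
E
```

```text
clock: 13.27
ee_pos: [558.3, 59.6, 47.1]
tcp_rot: [[-0.241, 0.971, -0.001], [0.971, 0.241, 0.0], [0.0, -0.001, -1.0]]
ft_force: [-0.5, -5.5, 2.1]
grip_width: 83.2
grasp_force: 1.8
clock: 13.68
ee_pos: [558.4, 59.2, 47.1]
tcp_rot: [[-0.241, 0.971, -0.001], [0.971, 0.241, -0.0], [0.0, -0.001, -1.0]]
ft_force: [-2.5, -3.4, 1.2]
grip_width: 83.0
grasp_force: 2.1
```

View pics/f_zoom.png

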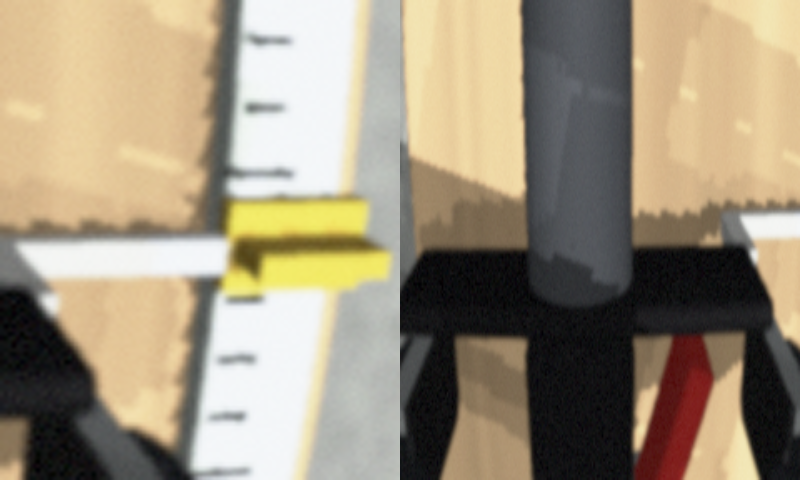

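The pointer (rows 237–275) is about 1.5 mm short of the middle of the mark, which is within tolerance, and the lever is still open. Now I'll squeeze.

```bash
python3 -m pendant '[{"slide":[0.02,0,0],"delta_rot":[0,0,0],"claw":76},{"slide":[0,0,0],"delta_rot":[0,0,0],"claw":72},{"slide":[0,0,0],"delta_rot":[0,0,0],"claw":68},{"slide":[0,0,0],"delta_rot":[0,0,0],"claw":64},{"slide":[0,0,0],"delta_rot":[0,0,0],"claw":60}]'
python3 -m pendant '[{"slide":[0,0,0],"delta_rot":[0,0,0],"claw":57},{"slide":[0,0,0],"delta_rot":[0,0,0],"claw":54},{"slide":[0,0,0],"delta_rot":[0,0,0],"claw":51},{"slide":[0,0,0],"delta_rot":[0,0,0],"claw":48},{"slide":[0,0,0],"delta_rot":[0,0,0],"claw":46}]'
python3 -m pendant '[{"slide":[0,0,0],"delta_rot":[0,0,0],"claw":43},{"slide":[0,0,0],"delta_rot":[0,0,0],"claw":40},{"slide":[0,0,0],"delta_rot":[0,0,0],"claw":38},{"slide":[0,0,0],"delta_rot":[0,0,0],"claw":34},{"slide":[0,0,0],"delta_rot":[0,0,0],"claw":30}]'
python3 -m pendant '[{"slide":[0,0,0],"delta_rot":[0,0,0],"claw":25},{"slide":[0,0,0],"delta_rot":[0,0,0],"claw":20},{"slide":[0,0,0],"delta_rot":[0,0,0],"claw":20},{"slide":[0,0,0],"delta_rot":[0,0,0],"claw":20},{"slide":[0,0,0],"delta_rot":[0,0,0],"claw":20}]'
python3 look.py g wrist; python3 - <<'E'
from geo import *
for n in 'fg':
    im=load(n+'_wrist')['img'].astype(int)[190:240,400:500]
    h=cv2.cvtColor(im.astype(np.uint8),cv2.COLOR_RGB2HSV)
    y=np.argwhere(cv2.inRange(h,(20,140,100),(35,255,255))); w=np.flatnonzero(im[:,35:50].min(2).mean(1)>165)
    y=y[(y[:,1]<70)];print(n,'yellow rows',190+y[:,0].min(),190+y[:,0].max(),190+y[:,0].mean(),'cols',400+y[:,1].min(),'ptr rows',190+w)
E
```

```text
clock: 14.15
ee_pos: [559.3, 60.3, 47.6]
tcp_rot: [[-0.24, 0.971, 0.002], [0.971, 0.24, 0.0], [-0.0, 0.002, -1.0]]
ft_force: [-1.0, -3.5, 1.3]
grip_width: 59.9
grasp_force: 2.4
clock: 14.57
ee_pos: [561.4, 60.3, 48.9]
tcp_rot: [[-0.241, 0.971, 0.006], [0.971, 0.241, -0.0], [-0.002, 0.006, -1.0]]
ft_force: [3.5, -3.3, 7.3]
grip_width: 46.3
grasp_force: 7.2
clock: 14.98
ee_pos: [556.8, 59.6, 49.2]
tcp_rot: [[-0.243, 0.97, -0.003], [0.97, 0.243, -0.002], [-0.001, -0.003, -1.0]]
ft_force: [-11.8, -6.8, 22.2]
grip_width: 34.4
grasp_force: 61.2
clock: 15.4
ee_pos: [556.8, 59.6, 49.2]
tcp_rot: [[-0.243, 0.97, -0.003], [0.97, 0.243, -0.002], [-0.001, -0.003, -1.0]]
ft_force: [-10.6, -7.1, 22.3]
grip_width: 33.9
grasp_force: 61.0
f yellow rows 200 221 210.01271186440678 cols 456 ptr rows [210 211 212 213 214 215 216 217 218 219]
g yellow rows 201 221 210.55458515283843 cols 456 ptr rows [209 210 211 212 213 214 215 216 217 218 219]
```

```bash
python3 - <<'E'
from geo import *
from bench import arm
s=arm.sense();p0=s['ee_pos'];T=s['tcp_rot'];print(p0,s['qd'].round(4))
for n in 'fg':
    f=load(n+'_wrist');h=cv2.cvtColor(f['img'],cv2.COLOR_RGB2HSV)
    m=(cv2.inRange(h,(0,150,60),(6,255,255))|cv2.inRange(h,(172,150,60),(180,255,255)))[240:330,290:420]
    y=np.argwhere(m)
    for r in range(0,90,12):
        x=np.flatnonzero(m[r])
        if len(x): print(n,240+r,290+x[0],290+x[-1],(T.T@(at(f,290+x[-1],240+r,72,True)-p0))[:2].round(1))
E
```

```text
[556.81418224  59.57597035  49.2036798 ] [-0.0013  0.0001  0.0008 -0.0002  0.0013 -0.0019]
f 264 361 384 [ 8.1 29.3]
f 276 356 385 [ 2.2 30.2]
f 288 351 379 [-4. 28.]
f 300 345 373 [-10.4  25.8]
f 312 342 367 [-17.1  23.5]
f 324 343 360 [-24.2  20.7]
g 264 344 358 [ 8.2 16.9]
g 276 343 358 [ 2.2 17.2]
g 288 343 357 [-4.1 17. ]
g 300 342 357 [-10.7  17.4]
g 312 342 356 [-17.6  17.3]
g 324 342 356 [-25.   17.8]
```

The lever's outer face is now parallel to the leg, so it is closed. The leg is at rest at the mark and gripped with 61 N.

```bash
python3 -c "
from bench import arm;print(arm.job_done())"
```

```text
the job is handed in; nothing more can be done
None
```

I handed the job in with the turnbutton against its end stop across the tube, the red lever closed, and the gripper holding the leg with its pointer about 1 mm short of the yellow mark's centre by camera estimate; the hand-in returned no verdict.

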